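Turn loose bushes out of the turnover stand's tray into a capping tray

ROBOT

A 6-joint arm with a two-finger parallel gripper is mounted at the origin on a cart in front of the work surface, level with it; the furniture and walls round the work are solid. World frame = base frame: x ahead of the robot, y to its left, z up, the work surface at z = 0. Lengths are in m, angles in degrees, forces in N, time in s.
With the tool pointing down it reaches from about 0.275 to 0.825 m from the base axis. Payload 5.2 kg.
Tool frame: the origin (TCP) lies midway between the tips of the shut fingers; the grasp point (between the pads) lies behind it (robot.pinch_z is the z of the grasp point in the tool frame, in m); z points along the fingers, y is the direction in which the jaws open and shut (so a half turn about z gives the same grasp; the last joint's range is limited). The gripper opens to 93 mm and grips with 3 to 60 N. Pads are 15 mm wide; open, the fingers measure 128 mm over their backs; the gripper's body (75 mm by 188 mm) begins 65 mm behind the grasp point.
Start: joints at [54.5, 14.817, 87.949, -0, 77.235, -11.62], TCP at [0.223, 0.503, 0.189] pointing down, gripper open.
Joint ranges: [-179.93, 179.93], [-52.35, 119.4], [10.71, 147.94], [-69.91, 249.91], [12.55, 155.21], [-178.61, 178.61]. Speed limits (degrees/s): [147.25, 147.25, 180, 180, 180, 180].

INTERFACE

Orientations are given as [roll, pitch, yaw] about the fixed x, y, z axes, in that order (R = Rz(yaw) Ry(pitch) Rx(roll)).
In Python, from plant import status, imaging, ticket, robot gives the robot as it stands.
- The arm moves only by the shell command python3 -m creep 'ROWS' [OPENING] [FORCE]. ROWS is JSON, a list that holds one entry, the list of rows, each a list of 6 numbers: the shift along the tool's x, y, z in m, then the turn, a rotation vector about the tool's x, y, z in degrees. In form: [[[x, y, z, ax, ay, az], ...]]. A call has 1 to 10 rows; each row is the pose to reach, as a shift and turn from the pose measured when the call began, along the tool's axes at that moment; what a row does not reach only later rows make up. A row lasts 1/10 s, in which the tool goes at most 50 mm and 8.59 degrees, less where a joint would pass 70% of its speed; a pose out of reach is approached as far as the arm can. A call with a gripper value outside its range is refused whole. OPENING is the opening, from -1 (shut) to 1 (fully open), set as the call begins (- or left out, the last holds). The fingers move at their own pace and stop on an object; FORCE is the grip in N (left out, the last holds). Time passes only in rows, so rows that repeat a pose let the fingers close. It gives the time, the measured TCP pose, the force and the opening at its end, in the units of the state.
- status.observe(): the state, without advancing time (a new reading comes with each control period).
- imaging.camera(name): name is "side" or "top" or "wrist"; returns the picture (384x512x3 uint8, red, green, blue); there is no depth.
- imaging.camera_info(name): a dict with "intrinsics" (3x3 intrinsics, pixels), "extrinsics" (4x4, takes a point from camera to world coordinates). Camera axes: x right, y down, z forward; pixel columns grow to the right and rows downward; lengths in m; the calibration is good to about 2 mm. The wrist camera is an equidistant fisheye: a pixel r from the principal point sees the ray r / f radians off the axis. A picture is of the moment at which its call begins: read the wrist's pose just before it. camera_info takes no time and is no camera call; for the wrist camera it gives the pose at the moment of the call.
- ticket.finish_job(): hands the job in, once; it reports no verdict.
Trained networks look in the newest picture that a camera, given by its name, has taken for a name from the list of things; names that differ only in an ending like _2 or _b are one class to them, and where a whole thing is asked for, a point or a joint stands for the part that bears it (a point fixed in the world has none). Each returns a list of dicts, best first, with "conf" (0 to 1); they miss things now and then, are a little off and sometimes report something else, mostly with a low value. They report only what shows in the picture. A call takes as long as a camera call.
- imaging.find_in(thing, camera): "bbox" ([left, top, right, bottom] in pixels, round what is visible of it).
- imaging.regions_of(thing, camera): "pixels" (384x512 bool, what is visible of it) and "bbox" ([left, top, right, bottom] in pixels, round what is visible of it).
- imaging.landmark_of(thing, camera): "uv" ([column, row] in pixels: a listed point, or the origin of a listed thing).
The state is a dict: "clock": time; "q": joint angles; "joint_velocities": joint speeds; "joint_efforts": joint torques, N m; "tool_pos": TCP position; "tcp_rot": TCP orientation; "ft_force": force on the tool from outside, world axes, zero at the start; "wrist_torque": the same for the moment, N m; "width": finger opening in m.
Only numpy, scipy, OpenCV 4.12 (cv2) and the standard library are available. Lean on these libraries where they do the work, as an engineer would, in place of code of your own. Each camera call takes 0.05 s, during which the arm holds its last target. There are 200 camera calls.

TASK

Three loose bushes lie in the open tray of the turnover stand. Take the long empty tray (not the short one) as it lies, bottom up, set it squarely on the loaded tray as a cap and press it down until both end clips snap over it; then swing the crank up and over, half a turn to its stop, so that both trays turn over together and the bushes lie in the tray that was the cap. Spill nothing, leave the short tray where it is, and let go of the crank.

Things in the scene. Friction and masses are not known exactly. Their poses are not given: they have to be found in the camera images.
- long_tray_mid (a point): Centre (half-way up) of the loose empty aluminium tray that fits: 64 mm wide (its x), 140 mm long (its y), 22 mm high, walls and floor 4 mm, 0.12 kg. It lies bottom up on the bench, open side down; its z points from the open side to the bottom, so up at first. Grasp it across its width (along its x) at mid-length.
- short_tray_mid (a point): Centre (half-way up) of a similar loose tray that is too short for the stand's clips: 64 mm (x) by 100 mm (y), 22 mm high, also bottom up. Not needed; leave it.
- seat (a point): Where the cap's centre comes when seated, rim on rim (cap's long axis along this y = the axle, either way round). The loaded tray below is part of the turning frame: 64 x 140 mm, 27 mm deep, its rim 11 mm under this point and 85 mm above the bench. Flared lugs on its long sides, 48 to 66 mm from mid-length, rise 19 mm over the rim and guide a cap up to 5 mm off; mid-length is free for fingers.
- hook_l (a point): Edge of the sprung steel clip at the stand's left (+y) end, 25 mm above the loaded tray's rim. Its sloping face, up to 47 mm above the rim, guides a tray end up to 5 mm off; pressing the cap straight down with about 4 to 10 N parts the clips and they snap over its bottom edge, 2 mm clear of it.
- hook_r (a point): The like clip edge at the right (-y, crank) end.
- turner (a joint): Angle of the turning frame (rad): 0 with the loaded tray upright and the crank level toward the robot, pi (3.14, stop) when turned upside down, crank level on the far side. Stiff in its bearings (about 0.1 N m), stays where it is left.
- crank_grip (a point): Middle of the crank's handle, a black round bar 14 mm in diameter, 60 mm long, parallel to the axle (this y), fixed to its arm. It moves on an arc of 60 mm radius about the axle, which lies 60 mm off along this point's x: at first on the robot's side at axle height (85 mm), then up over the top to the far side. It is 140 mm along the axle from the seat, outside the stand's uprights.
- bush_0_mid (a point): Centre of one of three alike loose steel bushes with a flange, 31 mm across and 25 mm high, 0.09 kg, standing in the loaded tray of the stand.
- bush_1_mid (a point): Centre of one of three alike loose steel bushes with a flange, 31 mm across and 25 mm high, 0.09 kg, standing in the loaded tray of the stand.
- bush_2_mid (a point): Centre of one of three alike loose steel bushes with a flange, 31 mm across and 25 mm high, 0.09 kg, standing in the loaded tray of the stand.

How it is judged:
By the outcome, as a careful person would: the job done as asked, in the order asked, and still so for the second after the job is handed in, with the robot touching nothing.
It also fails if it takes over 56 s, if anything falls off the work surface, if the arm or the gripper's body presses on something with over 40 N, if the wrist force passes 120 N, or if a joint passes its speed limit or range.

## Working session

There is one attempt and no reset: what is moved stays moved. The work goes in short steps, Python scripts to look and compute and a shell command to move; the robot and the scene stay as the last step left them, time stands still between calls to the robot, and variables do not carry over. Pictures are saved under pics/ and viewed, about 8 in all and at most 12, crops included, and the job is handed in when it is done.

```bash
ls; mkdir -p pics
cat > h.py <<'E'
import numpy as np, cv2
from scipy.spatial.transform import Rotation as R
from plant import status, imaging, ticket, robot
def ray(cam,uv,info=None):
    i=info or imaging.camera_info(cam); K=np.array(i["intrinsics"]);E=np.array(i["extrinsics"])
    x=(uv[0]-K[0,2])/K[0,0]; y=(uv[1]-K[1,2])/K[1,1]
    if cam=="wrist":
        r=np.hypot(x,y); d=np.array([x/r*np.sin(r),y/r*np.sin(r),np.cos(r)]) if r>1e-9 else np.array([0,0,1.])
    else: d=np.array([x,y,1.])
    return E[:3,3],E[:3,:3]@(d/np.linalg.norm(d))
def atz(cam,uv,z,info=None):
    o,d=ray(cam,uv,info); return o+d*(z-o[2])/d[2]
def tri(rays):
    A=0;b=0
    for o,d in rays:
        P=np.eye(3)-np.outer(d,d);A=A+P;b=b+P@o
    return np.linalg.solve(A,b)
def save(im,n): cv2.imwrite("pics/"+n,cv2.cvtColor(im,cv2.COLOR_RGB2BGR))
def rel(p,rpy=None):
    "shift in tool axes + rotvec deg from now to TCP position p, orientation rpy"
    s=status.observe(); R0=R.from_euler('xyz',s["tcp_rot"],degrees=True)
    t=R0.inv().apply(np.array(p)-s["tool_pos"])
    rv=(R0.inv()*R.from_euler('xyz',rpy,degrees=True)).as_rotvec(degrees=True) if rpy is not None else np.zeros(3)
    return np.round(t,4),np.round(rv,2)
E
python3 - <<'E'
from h import *
print({k:np.round(v,3) for k,v in status.observe().items()},robot.pinch_z)
ims=[]
for c in ["side","top","wrist"]:
    im=imaging.camera(c); i=imaging.camera_info(c)
    save(im,c+"0.png"); print(c,np.round(i["extrinsics"],3).tolist(),np.round(i["intrinsics"],1).tolist())
    for n in ["long_tray_mid","short_tray_mid","seat","hook_l","hook_r","crank_grip","bush_0_mid"]:
        print(n,[(np.round(d["uv"],1).tolist(),round(d["conf"],2)) for d in imaging.landmark_of(n,c)][:4])
E
```

```text
pics
{'clock': np.float64(0.0), 'q': array([ 5.4501e+01,  1.4859e+01,  8.8012e+01,  2.0000e-03,  7.7233e+01,
       -1.1621e+01]), 'joint_velocities': array([ 0.055, -0.045,  0.086,  0.017,  0.047,  0.009]), 'joint_efforts': array([-0.0000e+00, -4.3733e+01, -2.8399e+01,  7.2000e-02,  4.2000e-02,
       -0.0000e+00]), 'tool_pos': array([0.222, 0.502, 0.188]), 'tcp_rot': array([-1.79899e+02, -2.20000e-02,  1.56122e+02]), 'ft_force': array([-0.367, -0.703, -0.184]), 'wrist_torque': array([0.026, 0.03 , 0.053]), 'width': np.float64(0.093)} -0.0188
side [[0.999, -0.037, 0.028, 0.497], [-0.041, -0.413, 0.91, -0.814], [-0.022, -0.91, -0.414, 0.468], [0.0, 0.0, 0.0, 1.0]] [[392.8, 0.0, 244.1], [0.0, 392.8, 185.8], [0.0, 0.0, 1.0]]
long_tray_mid [([265.2, 180.4], 0.79)]
short_tray_mid []
seat [([256.8, 208.9], 0.91)]
hook_l [([260.2, 221.2], 0.91), ([246.5, 193.7], 0.55)]
hook_r [([260.2, 221.2], 0.91), ([246.5, 193.7], 0.55)]
crank_grip [([239.0, 262.0], 0.56)]
bush_0_mid []
top [[-0.006, -0.996, 0.085, 0.448], [-0.999, 0.003, -0.036, 0.031], [0.035, -0.085, -0.996, 0.937], [0.0, 0.0, 0.0, 1.0]] [[355.2, 0.0, 250.3], [0.0, 355.2, 189.4], [0.0, 0.0, 1.0]]
long_tray_mid [([165.4, 162.3], 0.7)]
short_tray_mid [([157.1, 218.0], 0.75)]
seat [([301.8, 178.1], 0.91)]
hook_l [([276.7, 182.6], 0.61), ([332.0, 172.4], 0.47)]
hook_r [([276.7, 182.6], 0.61), ([332.0, 172.4], 0.47)]
crank_grip [([361.2, 202.1], 0.89)]
bush_0_mid [([315.8, 171.7], 0.54)]
wrist [[0.405, 0.873, 0.272, 0.147], [0.914, -0.387, -0.121, 0.536], [-0.001, 0.298, -0.955, 0.385], [0.0, 0.0, 0.0, 1.0]] [[297.3, 0.0, 255.9], [0.0, 297.3, 186.5], [0.0, 0.0, 1.0]]
long_tray_mid []
short_tray_mid [([169.5, 339.2], 0.77)]
seat []
hook_l []
hook_r []
crank_grip []
bush_0_mid []
```

Run:
```python
from h import *
a=cv2.imread("pics/top0.png")[120:270,110:400]; a=cv2.resize(a,None,fx=2.7,fy=2.7,interpolation=cv2.INTER_CUBIC); cv2.imwrite("pics/top_c.png",a)
b=cv2.imread("pics/side0.png")[100:310,120:400]; cv2.imwrite("pics/side_c.png",cv2.resize(b,None,fx=2.7,fy=2.7,interpolation=cv2.INTER_CUBIC))
# masks
for n,z in [("long_tray_mid",.022),("short_tray_mid",.022)]:
  imaging.camera("top")
  for d in imaging.regions_of(n,"top")[:2]:
    m=d["pixels"].astype(np.uint8); ys,xs=np.nonzero(m)
    P=np.array([atz("top",(x,y),z)[:2] for x,y in zip(xs,ys)],np.float32)
    print(n,d["conf"],d["bbox"],[np.round(v,4) for v in cv2.minAreaRect(P)],P.mean(0))
print("long",atz("top",(165.4,162.3),.011),"short",atz("top",(157.1,218),.011))
print("seat top",atz("top",(301.8,178.1),.096),"side",atz("side",(256.8,208.9),.096), "tri",tri([ray("top",(301.8,178.1)),ray("side",(256.8,208.9))]))
for u in [(276.7,182.6),(332,172.4)]: print("hook",atz("top",u,.11))
for u in [(260.2,221.2),(246.5,193.7)]: print("hook s",atz("side",u,.11))
print("crank",atz("top",(361.2,202.1),.085),atz("side",(239,262),.085))
```

```text
long_tray_mid 0.94 [135.1, 142.7, 195.3, 183.9] [array([0.594 , 0.2215]), array([0.0683, 0.1419]), np.float64(16.5992)] [0.5942085  0.22145225]
short_tray_mid 0.29 [135.8, 141.8, 192.2, 183.0] [array([0.5952, 0.2205]), array([0.0714, 0.145 ]), np.float64(17.3258)] [0.5948722  0.22028038]
long [0.5987366  0.21937536 0.011     ] short [0.45376127 0.23852811 0.011     ]
seat top [ 0.54662154 -0.12282895  0.096     ] side [ 0.5432656  -0.11112371  0.096     ] tri [ 0.54424121 -0.12172411  0.10180672]
hook [ 0.53445219 -0.0607826   0.11      ]
hook [ 0.55843862 -0.19243234  0.11      ]
hook s [ 0.5443227  -0.18616015  0.11      ]
hook s [ 0.52471987 -0.0675009   0.11      ]
crank [ 0.4889978  -0.26887813  0.085     ] [ 0.50212997 -0.2748846   0.085     ]
```

View pics/top_c.png

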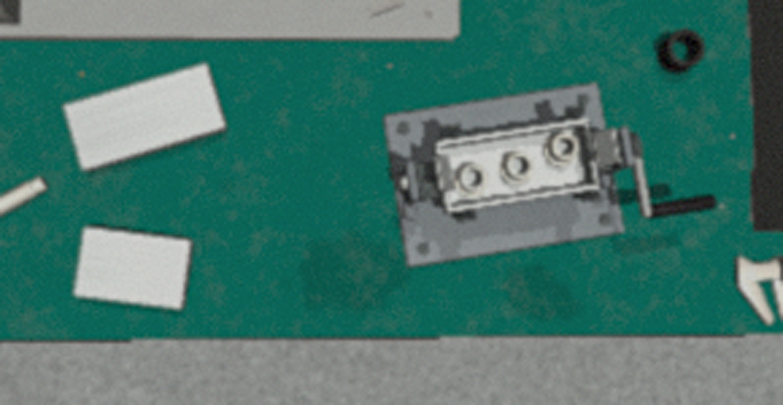

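View pics/side_c.png

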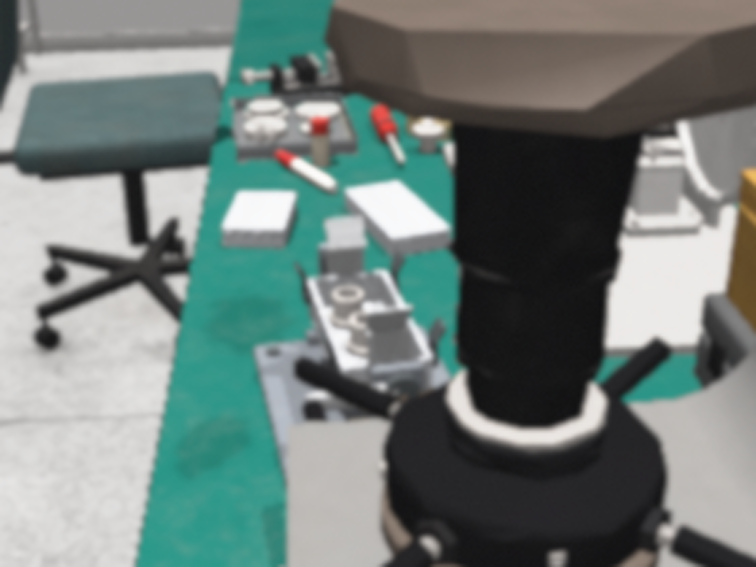

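The top crop shows the long tray at about crop (145,117), the short one at (132,268), and the stand at (515,170) with its three bushes and the crank handle at (683,206). The side crop has a drill-press-like thing in the foreground. I'll check the full top view for obstacles and work out the first move.

Run:
```python
from h import *
print(rel((0.595,0.221,0.15),(180,0,106.6)))
```

```text
(array([-0.4546, -0.107 ,  0.0386]), array([-0.  , -0.  , 49.52]))
```

View pics/top0.png

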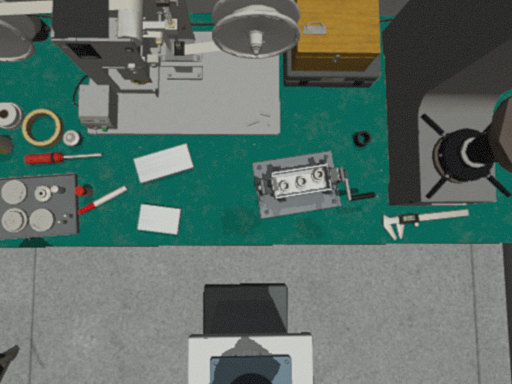

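The full view shows a machine behind (rows < 135) and a dark wall to the right, starting at column 386 (y≈-0.33), close to the crank. Moving over the long tray.

```bash
python3 -m creep '[[[-0.045,-0.011,0,0,0,5],[-0.09,-0.022,0,0,0,10],[-0.135,-0.033,0,0,0,15],[-0.18,-0.044,0.005,0,0,20],[-0.225,-0.055,0.01,0,0,25],[-0.27,-0.066,0.015,0,0,30],[-0.32,-0.077,0.02,0,0,35],[-0.365,-0.088,0.025,0,0,40],[-0.41,-0.1,0.03,0,0,45],[-0.4546,-0.107,0.0386,0,0,49.52]]]' 1
python3 - <<'E'
from h import *
s=status.observe(); print(s["clock"],s["tool_pos"],s["tcp_rot"],s["ft_force"])
im=imaging.camera("wrist"); save(im,"w1.png"); info=imaging.camera_info("wrist")
for d in imaging.landmark_of("long_tray_mid","wrist")[:2]: print(d["conf"],atz("wrist",d["uv"],.011,info))
for d in imaging.regions_of("long_tray_mid","wrist")[:2]:
    ys,xs=np.nonzero(d["pixels"]); P=np.array([atz("wrist",(x,y),.022,info)[:2] for x,y in zip(xs,ys)],np.float32)
    print(d["conf"],d["bbox"],cv2.minAreaRect(P),P.mean(0))
E
```

```text
clock: 2.4
tool_pos: [0.5967, 0.2193, 0.1504]
tcp_rot: [179.9, 0.0, 106.4]
ft_force: [0.2, 0.2, 0.9]
width: 0.0929
2.4 [0.59671663 0.21931998 0.15036316] [1.79941870e+02 1.16506422e-02 1.06363056e+02] [0.2310955  0.23502191 0.89500561]
0.61 [0.60105578 0.21926008 0.011     ]
0.77 [221.7, 103.8, 286.0, 225.3] ((0.6003662347793579, 0.21721114218235016), (0.06505456566810608, 0.14210261404514313), 16.782072067260742) [0.59907484 0.22101566]
```

View pics/w1.png

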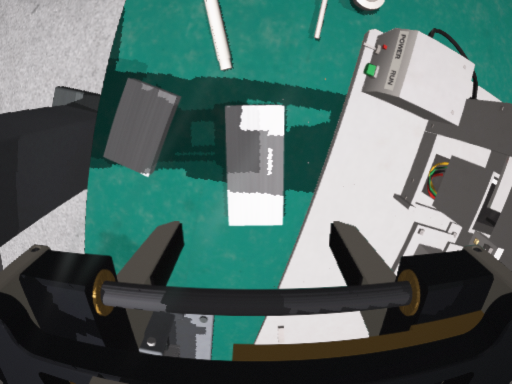

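The wrist view shows the long tray at pixels (228–286, 104–226), with clear bench around it for the fingers. Descending.

Run:
```python
from h import *
print(rel((0.5985,0.2195,0.004),(180,0,106.7)))
```

```text
(array([0.0002, 0.0024, 0.1445]), array([-0.11,  0.  , -0.32]))
```

```bash
python3 -m creep '[[[0,0.001,0.03,0,0,0],[0,0.0015,0.06,0,0,0],[0,0.002,0.09,0,0,0],[0,0.002,0.115,0,0,0],[0,0.002,0.13,0,0,0],[0,0.002,0.14,0,0,0],[0,0.002,0.1445,0,0,0],[0,0.002,0.1445,0,0,0]]]' 1
python3 -m creep '[[[0,0,0,0,0,0],[0,0,0,0,0,0],[0,0,0,0,0,0],[0,0,0,0,0,0],[0,0,0,0,0,0],[0,0,0,0,0,0],[0,0,0,0,0,0],[0,0,0,0,0,0]]]' -1 35
```

```text
clock: 3.35
tool_pos: [0.5982, 0.2195, 0.0043]
tcp_rot: [-179.9, 0.0, 106.4]
ft_force: [0.4, 0.9, 0.4]
width: 0.093
clock: 4.15
tool_pos: [0.5982, 0.2195, 0.0043]
tcp_rot: [-179.9, 0.0, 106.4]
ft_force: [-0.0, -0.8, 0.1]
width: 0.0337
```

Run:
```python
from h import *
im=imaging.camera("wrist"); save(im,"w2.png"); s=status.observe(); print(s["width"],s["ft_force"],robot.__dict__ if hasattr(robot,'__dict__') else dir(robot))
```

```text
0.029405491641848 [-0.11704697 -0.28777541 -0.02786996] {}
```

View pics/w2.png

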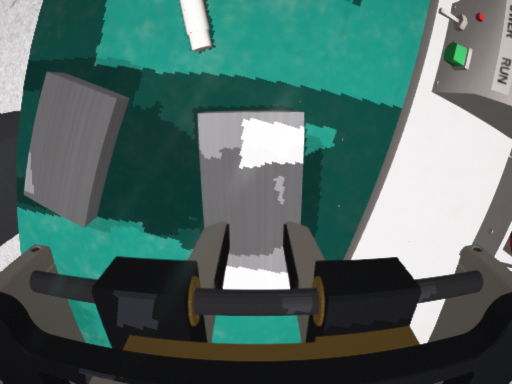

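The jaws have closed past 64 mm with no force, so the tray isn't between the pads. It shows at (198–305, 112–290), with the fingertips near row 225. I'll project the TCP and re-measure the tray.

```bash
cat >> h.py <<'E'
def proj(cam,p):
    i=imaging.camera_info(cam); K=np.array(i["intrinsics"]);E=np.array(i["extrinsics"])
    c=E[:3,:3].T@(np.array(p)-E[:3,3])
    if cam=="wrist":
        r=np.hypot(c[0],c[1]); th=np.arctan2(r,c[2]); return K[0,2]+K[0,0]*th*c[0]/r,K[1,2]+K[1,1]*th*c[1]/r
    return K[0,2]+K[0,0]*c[0]/c[2],K[1,2]+K[1,1]*c[1]/c[2]
E
python3 - <<'E'
from h import *
s=status.observe(); print(s["width"],np.round(s["q"],1))
print("TCP wrist px",proj("wrist",s["tool_pos"]),"pinch",proj("wrist",s["tool_pos"]+[0,0,.0188]))
c=np.array([.5985,.2195]);a=np.radians(16.7)
for sx,sy in [(-1,-1),(-1,1),(1,1),(1,-1)]:
    q=c+[sx*.032*np.cos(a)-sy*.07*np.sin(a),sx*.032*np.sin(a)+sy*.07*np.cos(a)]
    print(sx,sy,np.round(proj("wrist",[*q,.022])))
print(np.round(imaging.camera_info("wrist")["extrinsics"],3))
im=imaging.camera("top");save(im,"top2.png");imaging.camera("wrist")
for cam in ["wrist"]:
  for d in imaging.regions_of("long_tray_mid",cam)[:2]: print(d["conf"],d["bbox"])
E
```

```text
0.029405491641848 [10.1 33.1 87.4 -0.  59.6 -6.3]
TCP wrist px (np.float64(255.72328679073004), np.float64(214.39826285191975)) pinch (np.float64(255.65083908285354), np.float64(225.40845590402267))
-1 -1 [215. 306.]
-1 1 [202. 118.]
1 1 [308. 118.]
1 -1 [298. 305.]
[[ 0.959  0.27   0.082  0.575]
 [ 0.282 -0.916 -0.286  0.299]
 [-0.002  0.298 -0.955  0.201]
 [ 0.     0.     0.     1.   ]]
0.65 [196.0, 109.8, 305.5, 289.1]
```

Run:
```python
import cv2,numpy as np
a=cv2.resize(cv2.imread("pics/w2.png")[190:330,170:340],None,fx=3.2,fy=3.2,interpolation=cv2.INTER_CUBIC)[:448,:400+144]
b=cv2.resize(cv2.imread("pics/top2.png")[110:222,110:172+30],None,fx=4,fy=4,interpolation=cv2.INTER_CUBIC)[:448,:256+112][:, :256]
c=np.hstack([a,b]);cv2.imwrite("pics/c2.png",c);print(c.shape)
```

```text
(448, 800, 3)
```

View pics/c2.png

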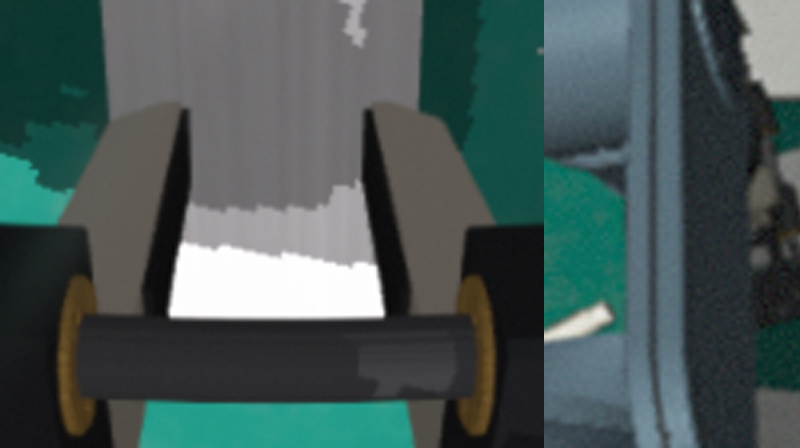

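The picture says the fingertips lie well short of the nominal TCP. From the gap of the open fingers I get about 40 mm, and the jaws did close freely above the 22 mm tray. So I open again and feel downward in small steps, watching the force.

```bash
python3 -m creep '[[[0,0,0,0,0,0],[0,0,0,0,0,0],[0,0,0,0,0,0],[0,0,0,0,0,0],[0,0,0,0,0,0],[0,0,0,0,0,0],[0,0,0,0,0,0],[0,0,0,0,0,0],[0,0,0,0,0,0],[0,0,0,0,0,0]]]' 1
python3 -m creep '[[[0,0,0.003,0,0,0],[0,0,0.006,0,0,0],[0,0,0.006,0,0,0]]]'
```

```text
clock: 5.35
tool_pos: [0.5982, 0.2195, 0.0043]
tcp_rot: [-179.9, 0.0, 106.4]
ft_force: [0.0, 0.8, 0.2]
width: 0.0912
clock: 5.65
tool_pos: [0.5977, 0.2194, -0.0024]
tcp_rot: [-179.8, -0.0, 106.4]
ft_force: [-0.1, -0.7, 0.7]
width: 0.0932
```

```bash
python3 -m creep '[[[0,0,0.005,0,0,0],[0,0,0.01,0,0,0],[0,0,0.015,0,0,0],[0,0,0.02,0,0,0],[0,0,0.02,0,0,0]]]'
python3 - <<'E'
from h import *
im=imaging.camera("wrist"); save(im,"w3.png"); s=status.observe(); print(s["tool_pos"],s["ft_force"])
E
```

```text
clock: 6.15
tool_pos: [0.5969, 0.2192, -0.0236]
tcp_rot: [-179.7, -0.0, 106.4]
ft_force: [0.1, -0.1, -0.6]
width: 0.0928
[ 0.59719509  0.21931312 -0.02305637] [ 0.45896048  0.05323013 -0.43433711]
```

View pics/w3.png

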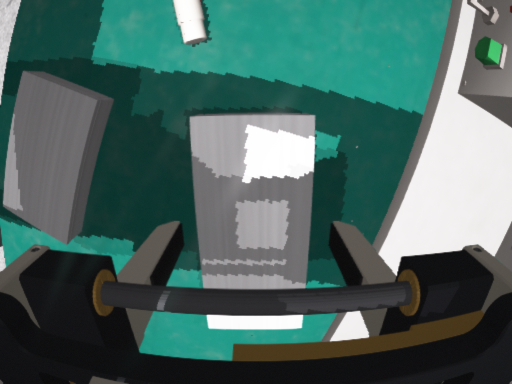

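The wrist view shows the tray (195–315) centred between the open fingers (180–332). The tips are still about 15 mm up and there is no contact. Continuing down.

```bash
python3 -m creep '[[[0,0.001,0.004,0,0,0],[0,0.001,0.008,0,0,0],[0,0.001,0.008,0,0,0]]]'; python3 -m creep '[[[0,0,0.002,0,0,0],[0,0,0.004,0,0,0],[0,0,0.004,0,0,0]]]'
```

```text
clock: 6.5
tool_pos: [0.5988, 0.2197, -0.0296]
tcp_rot: [-179.9, 0.0, 106.4]
ft_force: [-3.3, -0.3, 9.2]
width: 0.0927
clock: 6.8
tool_pos: [0.5989, 0.2197, -0.0298]
tcp_rot: [-180.0, 0.0, 106.4]
ft_force: [-9.7, -2.9, 25.2]
width: 0.093
```

Contact is at TCP z ≈ -0.0296, so the tips are about 30 mm short of the TCP. Backing off 3 mm, then gripping.

```bash
python3 -m creep '[[[0,0,-0.003,0,0,0],[0,0,-0.003,0,0,0]]]'; python3 -m creep '[[[0,0,0,0,0,0],[0,0,0,0,0,0],[0,0,0,0,0,0],[0,0,0,0,0,0],[0,0,0,0,0,0],[0,0,0,0,0,0],[0,0,0,0,0,0]]]' -1 35
```

```text
clock: 7.0
tool_pos: [0.5998, 0.2199, -0.0257]
tcp_rot: [179.9, 0.0, 106.4]
ft_force: [0.5, 0.0, -0.0]
width: 0.0931
clock: 7.7
tool_pos: [0.5998, 0.2199, -0.0258]
tcp_rot: [179.9, 0.0, 106.4]
ft_force: [0.4, -0.7, -0.5]
width: 0.0641
```

Width 64.1 mm, so the tray is held. Lifting, then moving to a spot beside the stand from which the wrist camera sees past the tray.

```bash
python3 -m creep '[[[0,0,-0.01,0,0,0],[0,0,-0.03,0,0,0],[0,0,-0.06,0,0,0],[0,0,-0.1,0,0,0],[0,0,-0.14,0,0,0],[0,0,-0.17,0,0,0],[0,0,-0.2,0,0,0]]]'
python3 -m creep '[[[-0.015,-0.013,0,0,0,0.5],[-0.045,-0.04,0,0,0,1.5],[-0.08,-0.073,0,0,0,2.5],[-0.115,-0.105,0,0,0,3.5],[-0.15,-0.137,0,0,0,4.5],[-0.185,-0.169,0,0,0,5.5],[-0.22,-0.2,0,0,0,6.1],[-0.26,-0.237,0,0,0,6.1],[-0.3,-0.273,0,0,0,6.1],[-0.337,-0.307,0,0,0,6.1]]]'
python3 - <<'E'
from h import *
s=status.observe(); print(s["tool_pos"],s["tcp_rot"],s["width"],s["ft_force"])
im=imaging.camera("wrist"); save(im,"w4.png"); info=imaging.camera_info("wrist")
im=imaging.camera("top"); save(im,"top4.png")
for n,z in [("seat",.096),("hook_l",.11),("hook_r",.11),("crank_grip",.085),("bush_0_mid",.07)]:
  for c in ["wrist","top"]:
    print(n,c,[(round(d["conf"],2),np.round(d["uv"]),np.round(atz(c,d["uv"],z,info if c=="wrist" else None),4)) for d in imaging.landmark_of(n,c)[:3]])
for u in [(271.9,173.7),(327.8,165.2),(331.5,188.9),(276.7,198.9)]: print(atz("top",u,.085))
E
```

```text
clock: 8.4
tool_pos: [0.5996, 0.22, 0.1769]
tcp_rot: [179.8, 0.1, 106.4]
ft_force: [-0.5, 0.5, -1.0]
width: 0.0635
clock: 9.4
tool_pos: [0.4032, -0.1839, 0.1774]
tcp_rot: [179.7, 0.1, 100.4]
ft_force: [1.1, -0.0, -1.6]
width: 0.0639
[ 0.40323444 -0.18391025  0.17738016] [1.79740202e+02 1.20357140e-01 1.00362376e+02] 0.06385634495515656 [ 1.07905417 -0.0030581  -1.6378694 ]
seat wrist [(0.86, array([398., 150.]), array([ 0.5374, -0.1321,  0.096 ]))]
seat top [(0.75, array([302., 179.]), array([ 0.5437, -0.1221,  0.096 ]))]
hook_l wrist [(0.96, array([395., 215.]), array([ 0.5495, -0.1972,  0.11  ])), (0.75, array([409.,  90.]), array([ 0.5279, -0.0713,  0.11  ]))]
hook_l top [(0.52, array([277., 182.]), array([ 0.5361, -0.0625,  0.11  ]))]
hook_r wrist [(0.96, array([395., 215.]), array([ 0.5495, -0.1972,  0.11  ])), (0.75, array([409.,  90.]), array([ 0.5279, -0.0713,  0.11  ]))]
hook_r top [(0.52, array([277., 182.]), array([ 0.5361, -0.0625,  0.11  ]))]
crank_grip wrist [(0.39, array([257., 234.]), array([ 0.4123, -0.2527,  0.085 ]))]
crank_grip top [(0.69, array([329., 177.]), array([ 0.5505, -0.1915,  0.085 ]))]
bush_0_mid wrist [(0.67, array([388., 187.]), array([ 0.552 , -0.1786,  0.07  ]))]
bush_0_mid top [(0.69, array([316., 174.]), array([ 0.5596, -0.1621,  0.07  ]))]
[ 0.55876597 -0.05215087  0.085     ]
[ 0.57950152 -0.18929049  0.085     ]
[ 0.52138085 -0.19692685  0.085     ]
[ 0.49756922 -0.06307427  0.085     ]
```

View pics/w4.png

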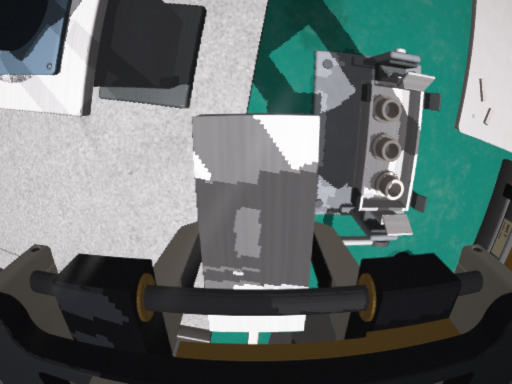

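The wrist view shows the tray held squarely (195–320) and the stand at (358–425, 80–212). Top and wrist seat estimates differ by about 8 mm, so I'm zooming to read the rim corners in both.

Run:
```python
import cv2,numpy as np
a=cv2.resize(cv2.imread("pics/w4.png")[60:250,340:445],None,fx=3.1,fy=3.1,interpolation=cv2.INTER_CUBIC)
b=cv2.resize(cv2.imread("pics/top0.png")[145:220,255:375],None,fx=3.9,fy=3.9,interpolation=cv2.INTER_CUBIC)
c=np.zeros((589,800,3),np.uint8);c[:a.shape[0],:a.shape[1]]=a;c[:b.shape[0],330:330+b.shape[1]]=b
cv2.imwrite("pics/c4.png",c);print(a.shape,b.shape)
```

```text
(589, 326, 3) (292, 468, 3)
```

View pics/c4.png

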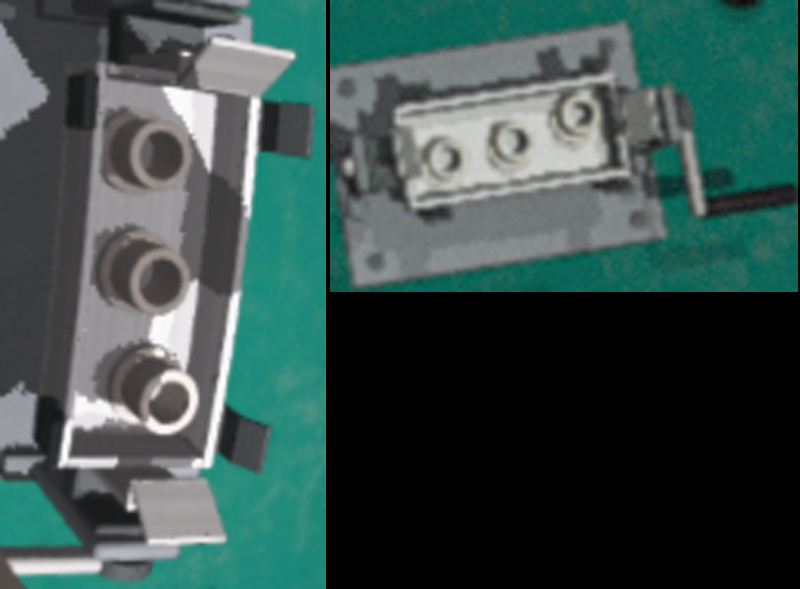

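Run:
```python
from h import *
info=imaging.camera_info("wrist")
W=[atz("wrist",(340+x/3.1,60+y/3.1),.085,info)[:2] for x,y in [(60,466),(212,466),(258,97),(100,68)]]
T=[atz("top",(255+(x-330)/3.9,145+y/3.9),.085)[:2] for x,y in [(412,208),(628,176),(612,75),(396,103)]]
for n,P in (("W",W),("T",T)):
    P=np.array(P);print(n,np.round(P,4).tolist(),"mean",P.mean(0),"sides",[round(float(np.linalg.norm(P[i]-P[i-1])),4) for i in range(4)],"ang",[round(float(np.degrees(np.arctan2(*(P[i]-P[i-1])[::-1]))),1) for i in range(4)])
print("crank top",atz("top",(363.2,196.3),.085))
# check hand-eye: where is held tray in the wrist picture; expected tray centre on tool axis
s=status.observe();Rt=R.from_euler('xyz',s["tcp_rot"],degrees=True)
for q in [(.07,.032),(.07,-.032),(-.07,.032),(-.07,-.032)]:
    print(q,np.round(proj("wrist",s["tool_pos"]+Rt.apply([q[0],q[1],-.0368-.011])),1))
```

```text
W [[0.5224, -0.1951], [0.5844, -0.1852], [0.5623, -0.0523], [0.5012, -0.0599]] mean [ 0.54256373 -0.12311827] sides [0.1368, 0.0627, 0.1348, 0.0616] ang [-81.1, 9.0, 99.4, -172.9]
T [[0.4989, -0.0615], [0.5184, -0.1966], [0.5819, -0.1881], [0.5644, -0.0523]] mean [ 0.54089555 -0.12462409] sides [0.0661, 0.1366, 0.0641, 0.137] ang [-172.0, -81.8, 7.6, 97.4]
crank top [ 0.503093   -0.27426283  0.085     ]
(0.07, 0.032) [318.6 122.2]
(0.07, -0.032) [192.1 122.3]
(-0.07, 0.032) [301.8 332.4]
(-0.07, -0.032) [209.5 332.3]
```

Run:
```python
import cv2
g=cv2.cvtColor(cv2.imread("pics/w4.png"),cv2.COLOR_BGR2GRAY)
for c in (215,230,285,300): print(c,"top",g[108:128,c].tolist(),"bot",g[312:342,c].tolist())
```

```text
215 top [208, 207, 207, 204, 203, 202, 101, 89, 132, 149, 151, 151, 151, 151, 151, 151, 152, 150, 151, 152] bot [37, 36, 81, 219, 244, 245, 245, 245, 245, 245, 244, 244, 244, 245, 244, 244, 244, 244, 241, 186, 116, 103, 103, 104, 104, 104, 104, 104, 103, 103]
230 top [215, 212, 201, 197, 203, 180, 95, 111, 145, 148, 147, 149, 148, 147, 147, 146, 147, 147, 145, 146] bot [37, 37, 40, 116, 242, 246, 245, 245, 246, 245, 245, 245, 245, 245, 245, 245, 245, 245, 244, 222, 128, 105, 104, 103, 104, 104, 105, 105, 105, 104]
285 top [70, 70, 69, 70, 72, 81, 123, 224, 251, 252, 252, 252, 252, 252, 252, 252, 252, 252, 252, 253] bot [56, 53, 51, 143, 243, 246, 246, 246, 246, 246, 246, 246, 245, 246, 246, 246, 245, 245, 243, 184, 83, 65, 63, 65, 64, 64, 64, 65, 63, 63]
300 top [50, 51, 51, 52, 54, 66, 86, 177, 251, 252, 253, 253, 252, 253, 252, 252, 253, 253, 253, 253] bot [42, 38, 90, 233, 246, 246, 246, 246, 246, 246, 246, 246, 246, 246, 246, 246, 246, 245, 223, 106, 55, 51, 53, 52, 51, 53, 52, 52, 51, 52]
```

Rim corners agree well: seat ≈ (0.542, -0.124), yaw ≈ 9°. The cap sits about 2.5 mm toward tool +x in the grip, so I correct for it.

Run:
```python
from h import *
print(rel((0.5424,-0.1265,0.177),(180,0,99)))
```

```text
(array([ 0.0289,  0.1454, -0.0002]), array([0.19, 0.03, 1.47]))
```

```bash
python3 -m creep '[[[0.004,0.02,0,0.2,0,0.5],[0.011,0.055,0,0.2,0,1.4],[0.018,0.09,0,0.2,0,1.4],[0.024,0.12,0,0.2,0,1.4],[0.0275,0.138,0,0.2,0,1.4],[0.0289,0.1454,0,0.2,0,1.4],[0.0289,0.1454,0,0.2,0,1.4]]]'
python3 - <<'E'
from h import *
s=status.observe(); print(s["clock"],s["tool_pos"],s["tcp_rot"]); print(rel((0.5424,-0.1265,0.107),(180,0,99)))
E
```

```text
clock: 10.7
tool_pos: [0.5428, -0.1256, 0.1763]
tcp_rot: [-179.9, 0.0, 99.2]
ft_force: [-0.8, 0.4, -0.8]
width: 0.0637
10.7 [ 0.54275976 -0.12560631  0.1762881 ] [-1.79940200e+02  5.44324219e-03  9.91865569e+01]
(array([-0.0008, -0.0004,  0.0693]), array([-0.06,  0.01,  0.19]))
```

Down to just above the clip tops (cap rim at ≈0.133), then a wrist look for the clips at both ends.

```bash
python3 -m creep '[[[0,0,0.015,0,0,0],[-0.0008,-0.0004,0.035,0,0,0],[-0.0008,-0.0004,0.055,0,0,0],[-0.0008,-0.0004,0.066,0,0,0],[-0.0008,-0.0004,0.0693,0,0,0],[-0.0008,-0.0004,0.0693,0,0,0]]]'
python3 - <<'E'
from h import *
a=imaging.camera("wrist");b=imaging.camera("side")
A=cv2.resize(a[60:350,150:370],None,fx=2,fy=2);B=cv2.resize(b[140:286,190:302],None,fx=3.2,fy=3.2,interpolation=cv2.INTER_CUBIC)
c=np.zeros((580,800,3),np.uint8);c[:580,:440]=A;c[:min(580,B.shape[0]),440:440+B.shape[1]]=B[:580,:360];save(c,"c5.png")
E
```

```text
clock: 11.3
tool_pos: [0.5421, -0.1267, 0.1071]
tcp_rot: [-179.9, -0.0, 99.2]
ft_force: [0.3, 0.5, -1.0]
width: 0.064
```

View pics/c5.png

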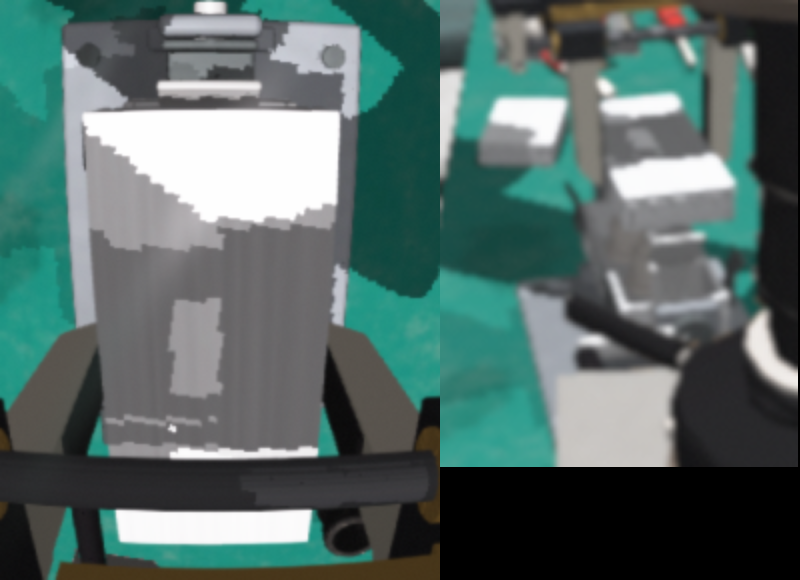

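The cap is square over the stand. The left clip shows centred just beyond the cap's end at crop (209,88), and the cap spans 83–338. Lowering slowly.

```bash
python3 -m creep '[[[0,0,0.006,0,0,0],[0,0,0.012,0,0,0],[0,0,0.017,0,0,0],[0,0,0.022,0,0,0],[0,0,0.026,0,0,0],[0,0,0.03,0,0,0],[0,0,0.03,0,0,0]]]'; python3 -m creep '[[[0,0,0.004,0,0,0],[0,0,0.008,0,0,0],[0,0,0.012,0,0,0],[0,0,0.015,0,0,0],[0,0,0.015,0,0,0]]]'
```

```text
clock: 12.1
tool_pos: [0.5424, -0.1266, 0.077]
tcp_rot: [-179.9, 0.0, 99.2]
ft_force: [0.2, -0.5, -2.8]
width: 0.0635
clock: 12.6
tool_pos: [0.5421, -0.1265, 0.0613]
tcp_rot: [-179.9, -0.0, 99.2]
ft_force: [0.4, -0.6, -3.4]
width: 0.0639
```

```bash
python3 -m creep '[[[0,0,0.002,0,0,0],[0,0,0.004,0,0,0],[0,0,0.004,0,0,0]]]'; python3 -m creep '[[[0,0,0.002,0,0,0],[0,0,0.004,0,0,0],[0,0,0.004,0,0,0]]]'
```

```text
clock: 12.9
tool_pos: [0.5421, -0.1265, 0.0586]
tcp_rot: [-179.9, -0.0, 99.2]
ft_force: [-3.5, 1.4, 9.1]
width: 0.0638
clock: 13.2
tool_pos: [0.5422, -0.1266, 0.0586]
tcp_rot: [-180.0, 0.1, 99.2]
ft_force: [-9.6, 3.5, 28.8]
width: 0.0635
```

Firm contact at z = 0.0586, against 0.0592 expected. A small tug will show whether the clips hold.

```bash
python3 -m creep '[[[0,0,-0.002,0,0,0],[0,0,-0.004,0,0,0],[0,0,-0.004,0,0,0]]]'
```

```text
clock: 13.5
tool_pos: [0.5418, -0.1263, 0.0609]
tcp_rot: [-179.9, 0.0, 99.2]
ft_force: [4.2, -0.5, -11.7]
width: 0.0636
```

The clips hold it (-11.7 N on the tug). Pressing back down, releasing, rising and looking.

```bash
python3 -m creep '[[[0,0,0.002,0,0,0],[0,0,0.003,0,0,0]]]'; python3 -m creep '[[[0,0,0,0,0,0],[0,0,0,0,0,0],[0,0,0,0,0,0],[0,0,0,0,0,0],[0,0,0,0,0,0]]]' 1
python3 -m creep '[[[0,0,-0.01,0,0,0],[0,0,-0.04,0,0,0],[0,0,-0.08,0,0,0],[0,0,-0.12,0,0,0],[0,0,-0.15,0,0,0],[0,0,-0.17,0,0,0],[0,0,-0.17,0,0,0]]]'
python3 - <<'E'
from h import *
s=status.observe();print(s["tool_pos"]);a=imaging.camera("wrist");info=imaging.camera_info("wrist");save(a,"w6.png");save(cv2.resize(a[40:340,130:390],None,fx=2,fy=2),"c6.png")
for n,z in [("seat",.096),("hook_l",.11),("crank_grip",.085)]:
    print(n,[(round(d["conf"],2),np.round(d["uv"]),np.round(atz("wrist",d["uv"],z,info),4)) for d in imaging.landmark_of(n,"wrist")[:3]])
E
```

```text
clock: 13.7
tool_pos: [0.5418, -0.1263, 0.0586]
tcp_rot: [-179.9, 0.0, 99.2]
ft_force: [-2.8, 0.7, 9.7]
width: 0.0636
clock: 14.2
tool_pos: [0.5418, -0.1263, 0.0587]
tcp_rot: [-179.9, 0.0, 99.2]
ft_force: [-0.7, -0.1, 0.4]
width: 0.0926
clock: 14.9
tool_pos: [0.5439, -0.127, 0.2328]
tcp_rot: [179.7, 0.3, 99.2]
ft_force: [0.3, 0.2, -0.1]
width: 0.0927
[ 0.5438747  -0.1269907   0.23280516]
seat []
hook_l [(0.91, array([251., 218.]), array([ 0.5467, -0.1821,  0.11  ])), (0.57, array([252., 111.]), array([ 0.5286, -0.0609,  0.11  ]))]
crank_grip [(0.63, array([206., 265.]), array([ 0.4983, -0.2719,  0.085 ]))]
```

View pics/c6.png

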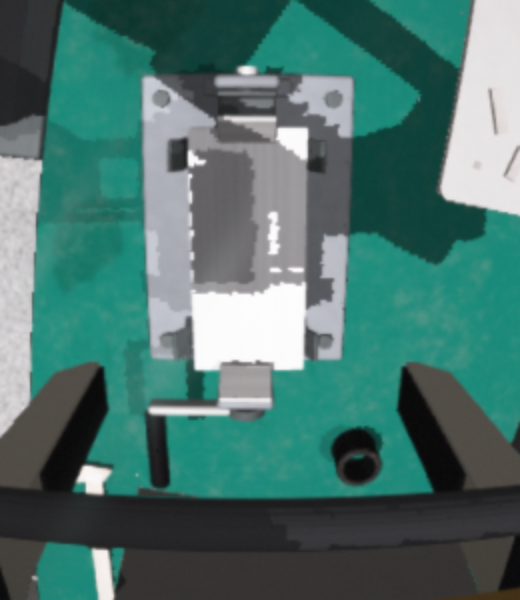

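Both clips lie over the cap's ends (crop (247,128) and (245,375)). The crank handle runs (150–165, 415–487), with its middle at about (0.502, -0.272). Planning the crank grasp.

Run:
```python
from h import *
print(rel((0.501,-0.262,0.2),(180,0,99)),rel((0.501,-0.262,0.11),(180,0,99))[0])
print("wall",atz("top",(387,200),0),atz("top",(386,130),0))
```

```text
(array([-0.128 , -0.0613,  0.0272]), array([-0.22, -0.07,  0.22])) [-0.1281 -0.061   0.1172]
wall [ 0.49840244 -0.36892339  0.        ] [ 0.68936776 -0.37361487  0.        ]
```

Wall at y ≈ -0.37: clear. Moving above the handle and down part way.

```bash
python3 -m creep '[[[-0.02,-0.01,0,0,0,0],[-0.05,-0.024,0,0,0,0],[-0.085,-0.041,0.005,0,0,0],[-0.11,-0.053,0.02,0,0,0],[-0.128,-0.061,0.05,-0.2,0,0.2],[-0.128,-0.061,0.085,-0.2,0,0.2],[-0.128,-0.061,0.11,-0.2,0,0.2],[-0.128,-0.061,0.117,-0.2,0,0.2],[-0.128,-0.061,0.117,-0.2,0,0.2]]]'
python3 - <<'E'
from h import *
s=status.observe();print(s["tool_pos"]);a=imaging.camera("wrist");info=imaging.camera_info("wrist");save(a,"w7.png");save(cv2.resize(a[60:340,130:390],None,fx=2,fy=2),"c7.png")
print([(round(d["conf"],2),np.round(d["uv"]),np.round(atz("wrist",d["uv"],.085,info),4)) for d in imaging.landmark_of("crank_grip","wrist")[:3]])
E
```

```text
clock: 16.0
tool_pos: [0.4998, -0.261, 0.1082]
tcp_rot: [-179.8, -0.3, 99.0]
ft_force: [0.3, -0.5, -0.3]
width: 0.0929
[ 0.49978734 -0.26095591  0.10824139]
[(0.58, array([256., 218.]), array([ 0.5029, -0.2751,  0.085 ]))]
```

View pics/c7.png

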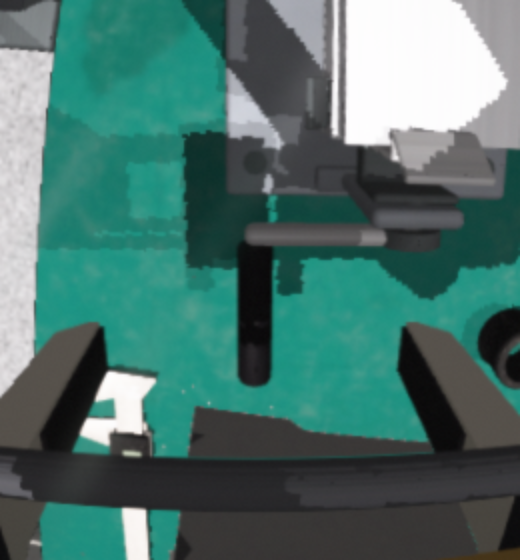

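The handle (crop x≈255, rows 245–385) is centred between the fingers. Shifting 5 mm away from the arm, descending and closing lightly.

```bash
python3 -m creep '[[[-0.005,0.001,0.015,0,0,0],[-0.005,0.001,0.035,0,0,0],[-0.005,0.001,0.052,0,0,0],[-0.005,0.001,0.062,0,0,0],[-0.005,0.001,0.066,0,0,0],[-0.005,0.001,0.066,0,0,0]]]'
python3 -m creep '[[[0,0,0,0,0,0],[0,0,0,0,0,0],[0,0,0,0,0,0],[0,0,0,0,0,0],[0,0,0,0,0,0],[0,0,0,0,0,0],[0,0,0,0,0,0],[0,0,0,0,0,0],[0,0,0,0,0,0],[0,0,0,0,0,0]]]' -1 12
python3 -m creep '[[[0,0,0,0,0,0],[0,0,0,0,0,0],[0,0,0,0,0,0],[0,0,0,0,0,0],[0,0,0,0,0,0],[0,0,0,0,0,0]]]'
```

```text
clock: 16.7
tool_pos: [0.5034, -0.2669, 0.0447]
tcp_rot: [180.0, -0.0, 99.0]
ft_force: [0.2, -0.2, 0.4]
width: 0.0931
clock: 17.7
tool_pos: [0.5034, -0.2668, 0.0447]
tcp_rot: [180.0, -0.0, 99.0]
ft_force: [0.4, -0.1, -0.7]
width: 0.0178
clock: 18.3
tool_pos: [0.5015, -0.2671, 0.0444]
tcp_rot: [-179.8, -0.1, 99.1]
ft_force: [-5.1, -2.4, 1.0]
width: 0.0135
```

Bar held (13.5 mm). Tool y matches the stand's x, so the arc is y = 0.06(1-cos φ), z = -0.06 sin φ. First 60°, with 20 N grip.

```bash
python3 -m creep '[[[0,0.0003,-0.0063,0,0,0],[0,0.0013,-0.0125,0,0,0],[0,0.0029,-0.0185,0,0,0],[0,0.0052,-0.0244,0,0,0],[0,0.008,-0.03,0,0,0],[0,0.0115,-0.0353,0,0,0],[0,0.0154,-0.0401,0,0,0],[0,0.0199,-0.0446,0,0,0],[0,0.0247,-0.0485,0,0,0],[0,0.03,-0.052,0,0,0]]]' - 20
python3 - <<'E'
from h import *
b=imaging.camera("side");print(status.observe()["ft_force"]);save(b,"s8.png")
imaging.camera("wrist");print([(round(d["conf"],2),np.round(d["uv"])) for d in imaging.landmark_of("crank_grip","wrist")[:3]])
E
```

```text
clock: 19.3
tool_pos: [0.5253, -0.2635, 0.0985]
tcp_rot: [-179.2, -0.1, 99.1]
ft_force: [-24.0, -3.7, 20.6]
width: 0.0135
[-21.2417139   -1.84235277  20.23848489]
[(0.85, array([255., 245.]))]
```

Force points radially outward and the geometry fits φ ≈ 54°: the bar slipped about 6 mm toward the tips during the lift. The crank stays where it is left, so I re-grip deeper here: open a little, lower 10 mm, close with more force.

```bash
python3 -m creep '[[[0,0,0,0,0,0],[0,0,0,0,0,0],[0,0,0,0,0,0],[0,0,0.004,0,0,0],[0,0,0.01,0,0,0],[0,0,0.01,0,0,0]]]' -0.45
python3 -m creep '[[[0,0,0,0,0,0],[0,0,0,0,0,0],[0,0,0,0,0,0],[0,0,0,0,0,0],[0,0,0,0,0,0]]]' -1 30
python3 - <<'E'
from h import *
imaging.camera("wrist");i=imaging.camera_info("wrist");s=status.observe();print(s["tool_pos"],s["ft_force"])
for d in imaging.landmark_of("crank_grip","wrist")[:3]: print(d["conf"],d["uv"])
for d in imaging.find_in("crank_grip","wrist")[:3]: print(d)
E
```

```text
clock: 20.05
tool_pos: [0.5261, -0.2627, 0.088]
tcp_rot: [-179.3, -0.1, 99.1]
ft_force: [0.6, 0.7, -0.7]
width: 0.0256
clock: 20.55
tool_pos: [0.5261, -0.2625, 0.0876]
tcp_rot: [-179.3, -0.2, 99.1]
ft_force: [1.6, 0.7, -5.1]
width: 0.0133
[ 0.52607181 -0.26245696  0.08755653] [ 1.61860625  0.74733026 -5.12010717]
0.71 [254.7, 255.7]
{'bbox': [241.2, 3.6, 381.9, 290.3], 'conf': 0.58}
```

```bash
python3 -m creep '[[[0,0.0053,-0.0034,0,0,0],[0,0.0109,-0.0063,0,0,0],[0,0.0167,-0.0085,0,0,0],[0,0.0228,-0.0101,0,0,0],[0,0.029,-0.0111,0,0,0],[0,0.0353,-0.0115,0,0,0],[0,0.0415,-0.0111,0,0,0]]]'
```

```text
clock: 21.4
tool_pos: [0.5657, -0.2573, 0.1004]
tcp_rot: [-179.1, -0.0, 99.1]
ft_force: [-8.6, -1.6, 9.2]
width: 0.0131
```

```bash
python3 -m creep '[[[0,0.0062,0,0,0,0],[0,0.0124,0.0012,0,0,0],[0,0.0183,0.0032,0,0,0],[0,0.024,0.006,0,0,0],[0,0.0294,0.0091,0,0,0],[0,0.0344,0.0129,0,0,0],[0,0.039,0.0172,0,0,0]]]'
```

```text
clock: 22.1
tool_pos: [0.603, -0.2524, 0.0844]
tcp_rot: [-178.9, 0.1, 99.1]
ft_force: [-6.3, -1.9, 6.6]
width: 0.0135
```

```bash
python3 -m creep '[[[0,0.0045,0.0048,0,0,0],[0,0.0083,0.0098,0,0,0],[0,0.0115,0.0155,0,0,0],[0,0.014,0.0212,0,0,0],[0,0.0158,0.0272,0,0,0],[0,0.017,0.0335,0,0,0],[0,0.0174,0.04,0,0,0],[0,0.0174,0.04,0,0,0]]]'
```

```text
clock: 22.9
tool_pos: [0.6195, -0.2506, 0.0449]
tcp_rot: [-178.9, 0.2, 99.1]
ft_force: [-1.5, -2.6, -0.0]
width: 0.0133
```

About 5° short. Feeling on for the stop.

```bash
python3 -m creep '[[[0,0,0.003,0,0,0],[0,0,0.006,0,0,0],[0,0,0.008,0,0,0],[0,0,0.008,0,0,0]]]'; python3 -m creep '[[[0,0,0.002,0,0,0],[0,0,0.004,0,0,0],[0,0,0.004,0,0,0]]]'
```

```text
clock: 23.3
tool_pos: [0.6197, -0.2507, 0.0396]
tcp_rot: [-179.0, 0.2, 99.1]
ft_force: [-5.6, 2.5, 11.7]
width: 0.0129
clock: 23.6
tool_pos: [0.6198, -0.2507, 0.0396]
tcp_rot: [-179.0, 0.3, 99.2]
ft_force: [-8.2, 3.4, 18.7]
width: 0.013
```

Firm stop at bar height ≈ 0.0856. Unloading, opening, lifting straight up.

```bash
python3 -m creep '[[[0,0,0,0,0,0],[0,0,0,0,0,0],[0,0,0,0,0,0],[0,0,0,0,0,0],[0,0,0,0,0,0]]]' -0.1; python3 -m creep '[[[0,0,-0.01,0,0,0],[0,0,-0.03,0,0,0],[0,0,-0.06,0,0,0],[0,0,-0.1,0,0,0],[0,0,-0.14,0,0,0],[0,0,-0.18,0,0,0],[0,0,-0.2,0,0,0],[0,0,-0.2,0,0,0]]]'
```

```text
clock: 24.1
tool_pos: [0.6197, -0.2506, 0.039]
tcp_rot: [-179.0, 0.3, 99.2]
ft_force: [1.0, 0.2, 0.4]
width: 0.0413
clock: 24.9
tool_pos: [0.6248, -0.25, 0.2441]
tcp_rot: [-179.4, 0.6, 99.2]
ft_force: [-0.4, 0.3, 0.9]
width: 0.0418
```

Run:
```python
from h import *
w=imaging.camera("wrist");info=imaging.camera_info("wrist");s=imaging.camera("side");t=imaging.camera("top")
c=np.zeros((600,800,3),np.uint8)
c[:600,:400]=cv2.resize(w[0:285,66:256],(400,600))if 1 else 0
c[:300,400:]=cv2.resize(s[130:300,170:397],(400,300));c[300:,400:]=cv2.resize(t[130:250,230:390],(400,300))
save(c,"c9.png");save(w,"w9.png")
for n,z in [("crank_grip",.085),("hook_l",.06),("bush_0_mid",.05),("turner",.085)]:
  for cam in ["wrist","top","side"]:
    print(n,cam,[(round(d["conf"],2),np.round(d["uv"]),np.round(atz(cam,d["uv"],z,info if cam=="wrist" else None),3)) for d in imaging.landmark_of(n,cam)[:3]])
```

```text
crank_grip wrist [(0.68, array([256., 167.]), array([ 0.622, -0.253,  0.085]))]
crank_grip top [(0.8, array([352., 150.]), array([ 0.617, -0.249,  0.085]))]
crank_grip side []
hook_l wrist []
hook_l top [(0.65, array([304., 182.]), array([ 0.542, -0.134,  0.06 ]))]
hook_l side []
bush_0_mid wrist []
bush_0_mid top []
bush_0_mid side [(0.7, array([258., 218.]), array([ 0.548, -0.064,  0.05 ]))]Traceback (most recent call last):
  File "<stdin>", line 9, in <module>
ValueError: it knows: bush_0_mid, bush_1_mid, bush_2_mid, crank_grip, hook, long_tray_mid, seat, short_tray_mid
```

The viewer's limit is reached, so I continue by numbers. The crank grip is found at (0.622, -0.253) against (0.623, -0.253) expected at π. Moving the arm clear and comparing the top picture with the first for anything spilled.

```bash
python3 -m creep '[[[0.035,-0.02,0,0,0,0],[0.07,-0.04,0,0,0,0],[0.105,-0.06,0,0,0,0],[0.14,-0.08,0,0,0,0],[0.175,-0.1,0,0,0,0],[0.21,-0.12,0,0,0,0],[0.245,-0.14,0,0,0,0],[0.28,-0.16,0,0,0,0],[0.315,-0.18,0,0,0,0],[0.35,-0.2,0,0,0,0]]]'
python3 - <<'E'
from h import *
t=imaging.camera("top");save(t,"top9.png");a=cv2.cvtColor(cv2.imread("pics/top0.png"),cv2.COLOR_BGR2RGB)
d=np.abs(cv2.GaussianBlur(t,(3,3),0).astype(int)-cv2.GaussianBlur(a,(3,3),0)).max(2);m=(d>40).astype(np.uint8)
n,l,st,ce=cv2.connectedComponentsWithStats(m)
for i in range(1,n):
    if st[i,4]>12: print(st[i].tolist(),np.round(ce[i]),np.round(t[l==i].mean(0)))
for c in("top","side","wrist"):
    if c!="top": imaging.camera(c)
    for nme in("bush_0_mid","short_tray_mid","long_tray_mid","crank_grip"): print(c,nme,[(round(x["conf"],2),np.round(x["uv"]),np.round(atz(c,x["uv"],.011)[:2],3)) for x in imaging.landmark_of(nme,c)])
E
```

```text
clock: 26.5
tool_pos: [0.3687, 0.0657, 0.2409]
tcp_rot: [-179.0, 0.2, 99.1]
ft_force: [-0.1, 0.9, -1.3]
width: 0.0417
[133, 143, 61, 41, 1561] [163. 163.] [ 16. 109.  95.]
[339, 145, 26, 25, 184] [346. 153.] [79. 86. 82.]
[272, 159, 103, 42, 1355] [318. 180.] [166. 187. 181.]
[282, 163, 24, 4, 24] [294. 164.] [72. 75. 76.]
[295, 175, 12, 14, 123] [300. 182.] [216. 217. 214.]
[190, 181, 21, 11, 74] [203. 186.] [16. 61. 54.]
[267, 180, 4, 8, 24] [269. 184.] [ 97. 103. 101.]
[212, 182, 5, 6, 14] [214. 184.] [11. 59. 52.]
[174, 184, 12, 15, 52] [179. 191.] [15. 62. 54.]
[173, 187, 48, 19, 273] [197. 197.] [15. 61. 53.]
[95, 201, 179, 183, 15276] [183. 297.] [70. 85. 92.]
[167, 208, 14, 36, 333] [173. 224.] [ 95. 104. 101.]
[20, 238, 30, 9, 185] [ 34. 242.] [ 16. 108.  94.]
[240, 284, 34, 100, 2109] [258. 334.] [104. 125. 135.]
[97, 313, 4, 9, 15] [ 99. 317.] [ 96. 117. 129.]
[93, 330, 6, 20, 51] [ 95. 341.] [ 97. 120. 131.]
[0, 345, 20, 37, 338] [  7. 359.] [144. 146. 143.]
[91, 352, 5, 9, 22] [ 93. 356.] [ 96. 119. 130.]
[213, 355, 25, 11, 130] [228. 359.] [ 86. 106. 117.]
[87, 368, 6, 16, 39] [ 89. 376.] [ 96. 119. 130.]
[272, 370, 8, 14, 66] [276. 379.] [58. 69. 76.]
top bush_0_mid []
top short_tray_mid [(0.62, array([160., 218.]), array([0.453, 0.232]))]
top long_tray_mid []
top crank_grip [(0.63, array([353., 152.]), array([ 0.625, -0.276]))]
side bush_0_mid []
side short_tray_mid [(0.86, array([214., 182.]), array([0.443, 0.228]))]
side long_tray_mid [(0.56, array([254., 221.]), array([ 0.542, -0.01 ]))]
side crank_grip []
wrist bush_0_mid []
wrist short_tray_mid [(0.82, array([332.,  50.]), array([0.448, 0.231]))]
wrist long_tray_mid []
wrist crank_grip []
```

Only the expected changes show: the emptied tray spot, the turned stand, the crank on the far side, and arm and shadow. No bush shows anywhere on the bench, and the short tray is in place. Handing in.

```bash
python3 -c "
from plant import ticket; print(ticket.finish_job())"
```

```text
the job is handed in; nothing more can be done
None
```

The job is handed in at about 27 s of the 56 s allowed. The long tray is clipped on as a cap, the stand is turned half a turn to its stop, and the crank is released with the arm clear of everything.

**Cap**
- My first grasp closed on nothing. The fingertips lie about 30 mm short of the reported TCP, so I felt down to contact (about 25 N) and gripped the tray on the second try.
- The cap seated with firm contact within 1 mm of the expected height.
- The clips held it against a tug of about 12 N, and the picture showed both clips over its ends.

**Turn**
- The crank bar slipped about 6 mm in the fingers over the first part of the swing, with up to about 32 N on the wrist, so I re-gripped it deeper partway.
- The turn ended on a firm stop with the bar at about 0.086 m, against 0.085 m expected.
- The wrist camera put the handle at (0.622, -0.253), against (0.623, -0.253) expected at half a turn.

**Last checks**
- A comparison of the top picture with the first one showed no spilled bush.
- The short tray was found within about a centimetre of where it lay at first, which is as close as those readings agree.
- I never saw the bushes inside the closed trays. That they lie in the cap is inferred from the turn and from none being on the bench.
- One side-camera report of a bush on the stand was gone in the next picture. I took it as false.
- The viewer's limit of 12 pictures was used up before the end, so the final checks rest on numbers and detectors rather than a viewed picture.

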